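# Set the stake gauge to its pointed mark, taking up the play

### The job

Set the stop of the stake-length gauge to the pointed mark (not the square-ended one). Its draw handle has play, so always finish towards the fence: draw the stop outwards until it is about 3 cm beyond the mark, then draw it back towards the fence until its index stands level with the mark's point, and let go with the handle's play still taken up on the fence side.

Things in the scene. Friction and masses are not known exactly. Their poses are not given: they have to be found in the camera images.
- stop_index (a point): Tip of the dark index on the carriage (60 x 70 mm aluminium block, 39 mm high) that bears the steel stop plate: 31 mm up, level with the carriage's middle, 53 mm off the rail's centre line, away from the robot. The carriage slides only along the gauge's rail; 4 N moves it and it stays. It starts between fence (wooden block at the -y end) and marks; outwards is away from the fence, roughly +y.
- handle_grip (a point): Middle of the draw handle, 76 mm above the table: upright black block on the carriage, over the rail, 20 mm wide along the rail, 32 mm across, from 52 to 96 mm up. Take it from above, fingers either way; nothing within 60 mm is over 60 mm high. It slides along the rail with 20 mm of play: loose (under 1 N) in the play, then at its end it draws the carriage along. The round knobs are fixed.
- draw_handle (a joint): Handle's place in its play relative to the carriage, m: -0.010 at the fence end (where it draws the carriage towards the fence), +0.010 at the outward end (where it draws it outwards), 0 when handle and index are level along the rail. Starts anywhere between and stays where left.
- pointed_mark: Dark steel mark fixed beside the rail, far side; 30 mm along the rail, 39 mm across, 10 mm high, top 28 mm up, its triangular point towards the rail (and -x). The other mark is square-ended; either may be nearer the fence. Origin: underside, 24 mm behind the point, 18 mm up. Its y axis runs outwards along the rail: index tip at y = 0 is set. The rail lets the index go at least 60 mm beyond it.

How it is judged:
By the outcome, as a careful person would: the job done as asked, in the order asked, and still so for the second after the job is handed in, with the robot touching nothing.
It also fails if it takes over 42 s, if anything falls off the work surface, if the arm or the gripper's body presses on something with over 40 N, if the wrist force passes 120 N, or if a joint passes its speed limit or range.

### The arm

A 6-joint arm with a two-finger parallel gripper is mounted at the origin on the work surface. World frame = base frame: x ahead of the robot, y to its left, z up, the work surface at z = 0. Lengths are in m, angles in rad, forces in N, time in s.
With the tool pointing down it reaches from about 0.425 to 0.95 m from the base axis. Payload 3.5 kg.
Tool frame: the origin (TCP) lies midway between the tips of the shut fingers; the grasp point (between the pads) lies 19 mm behind it; y points along the fingers, x is the direction in which the jaws open and shut, and the axes are right-handed (so a half turn about y gives the same grasp; the last joint's range is limited). The gripper opens to 85 mm and grips with 20 to 120 N. Pads are 22 mm wide; open, the fingers measure 114 mm over their backs; the gripper's body (76 mm by 85 mm) begins 54 mm behind the grasp point. The pads swing forward as they close: fully open they stand 13 mm farther back than shut.
Start: joints at [1.084, 0.286, 1.577, -0, 1.279, -0.15], TCP at [0.223, 0.637, 0.231] pointing down, gripper open.
Joint ranges: [-2.77, 2.77], [-0.9, 2.22], [0.21, 2.48], [-1.53, 4.67], [0.24, 2.81], [-2.84, 2.84]. Speed limits (rad/s): [2.79, 2.79, 3.14, 3.14, 3.14, 3.14].

### API

Orientations are given as a unit quaternion [x, y, z, w].
In Python, from plant import ctrl, viewer gives the robot as it stands.
- The arm moves only by the tool step_arm, never from a script. Its argument "rows" is a list of rows, each a list of 3 entries, a list of its own where there are three numbers: the turn, a rotation vector about the tool's x, y, z in degrees, then the shift along the tool's x, y, z in mm, then the closure, from 0 (fully open) to 1 (shut). A call has 1 to 10 rows; each row is the pose to reach, as a shift and turn from the pose commanded when the call began, along the tool's axes at that moment; what a row does not reach only later rows make up. A row lasts 1/12 s, in which the tool goes at most 41.7 mm and 7.16 degrees, less where a joint would pass 70% of its speed; a pose out of reach is approached as far as the arm can. A call with a gripper value outside its range is refused whole. The fingers move at their own pace and stop on an object; "newtons" is the grip in N (left out, the last holds). Time passes only in rows, so rows that repeat a pose let the fingers close. It gives the time, the measured TCP pose, the force and the opening at its end, in the units of the state.
- ctrl.get_state(): the state, without advancing time (a new reading comes with each control period).
- viewer.read_camera(name): name is "scene" or "top" or "wrist"; returns (picture, depth): 400x640x3 uint8, red, green, blue; 400x640 float32, m along the optical axis (not along the pixel's ray), 0 where there is no reading.
- viewer.calibration(name): a dict with "K" (3x3 intrinsics, pixels), "R" (3x3) and "t" (3): a world point X has camera coordinates R X + t. Camera axes: x right, y down, z forward; pixel columns grow to the right and rows downward; lengths in m; the calibration is good to about 2 mm. A picture is of the moment at which its call begins: read the wrist's pose just before it. calibration takes no time and is no camera call; for the wrist camera it gives the pose at the moment of the call.
- ctrl.sign_off(): hands the job in, once; it reports no verdict.
The state is a dict: "time": time; "qpos": joint angles; "dq": joint speeds; "joint_efforts": joint torques, N m; "eef_pos": TCP position; "tcp_rot": TCP orientation; "contact_force": force on the tool from outside, world axes, zero at the start; "wrist_torque": the same for the moment, N m; "opening": opening from 0.0 (shut) to 1.0 (fully open).
Only numpy, scipy, OpenCV 4.12 (cv2) and the standard library are available. Lean on these libraries where they do the work, as an engineer would, in place of code of your own. Each camera call takes 0.05 s, during which the arm holds its last target.

## Working session

There is one attempt and no reset: what is moved stays moved. The work goes in short steps, Python scripts to look and compute and a tool call to move; the robot and the scene stay as the last step left them, time stands still between calls to the robot, and variables do not carry over. Pictures are saved under pics/ and viewed, and the job is handed in when it is done.

Besides the shell and the picture viewer there is one more tool, called after "Emit:" by a JSON object that holds its "fn" and its "kwargs", one argument or row to a line. step_arm: Moves the arm, as the interface text tells. Its arguments: {"type":"object","properties":{"rows":{"type":"array"},"newtons":{"type":"number"}},"required":["rows"]}

```bash
mkdir -p pics; ls
python3 - <<'E'
from plant import ctrl, viewer
import cv2, numpy as np
for n in ("scene","top"):
    p,d=viewer.read_camera(n); cv2.imwrite(f"pics/{n}0.png",p[:,:,::-1]); np.save(f"{n}0d.npy",d)
    c=viewer.calibration(n); print(n,c)
s=ctrl.get_state(); print(s)
E
```

```text
pics
scene {'K': array([[471.55903296,   0.        , 314.30125891],
       [  0.        , 471.55903296, 199.21544213],
       [  0.        ,   0.        ,   1.        ]]), 'R': array([[ 0.77223383,  0.63526198,  0.00985526],
       [ 0.54739679, -0.65738942, -0.51787634],
       [-0.3225084 ,  0.40531637, -0.85539872]]), 't': array([-0.44636032, -0.25315335,  0.95029024])}
top {'K': array([[511.06785012,   0.        , 319.04351188],
       [  0.        , 511.06785012, 196.21111453],
       [  0.        ,   0.        ,   1.        ]]), 'R': array([[-0.01266063, -0.99982031, -0.01410839],
       [-0.98726361,  0.01473692, -0.15840894],
       [ 0.15858839,  0.01192314, -0.98727279]]), 't': array([0.01639328, 0.58439482, 0.79359033])}
{'time': 0.1, 'qpos': array([ 1.08398748e+00,  2.87104359e-01,  1.57800666e+00, -2.64222914e-05,
        1.27859062e+00, -1.50025009e-01]), 'dq': array([ 0.00074224, -0.0030842 , -0.00315909,  0.000573  ,  0.00107352,
        0.00148068]), 'joint_efforts': array([ 1.32194466e-03, -4.07302022e+01, -2.93698543e+01, -1.57709069e-04,
        3.42416351e-03, -4.19417844e-06]), 'eef_pos': array([0.22277483, 0.63656226, 0.23008026]), 'tcp_rot': array([ 0.57706818,  0.40846936, -0.40979292, -0.57638084]), 'contact_force': array([ 0.0851943 ,  0.09902742, -0.4841983 ]), 'wrist_torque': array([-0.01147281,  0.0066757 ,  0.02071403]), 'opening': 1.0012080676591426}
```

View pics/scene0.png

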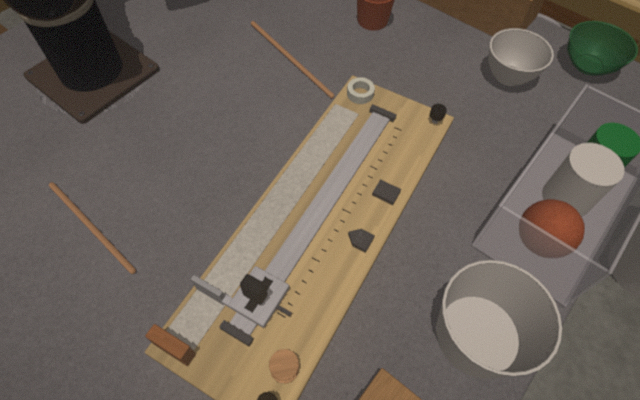

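View pics/top0.png

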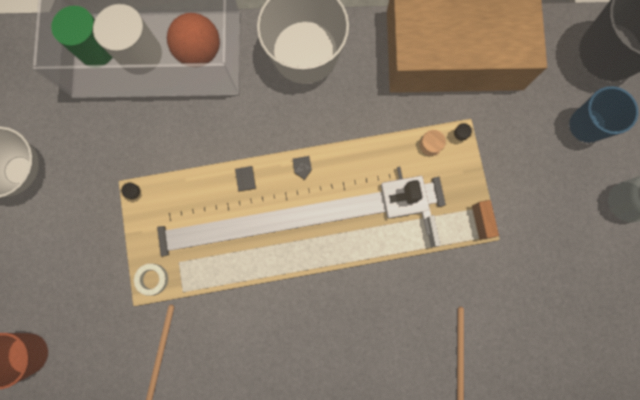

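The pointed mark is at scene (361,239) and top (303,168). The square one lies farther out at top (245,178). The carriage is at top (405,197), near the fence, with its index at about (399,173). I'll zoom in next.

Run:
```python
import cv2
a=cv2.imread("pics/top0.png"); c=a[145:245,270:470]; cv2.imwrite("pics/z1.png",cv2.resize(c,None,fx=4,fy=4,interpolation=cv2.INTER_CUBIC))
a=cv2.imread("pics/scene0.png"); c=a[210:350,190:390]; cv2.imwrite("pics/z2.png",cv2.resize(c,None,fx=4,fy=4,interpolation=cv2.INTER_CUBIC))
```

```text
(no output)
```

View pics/z1.png

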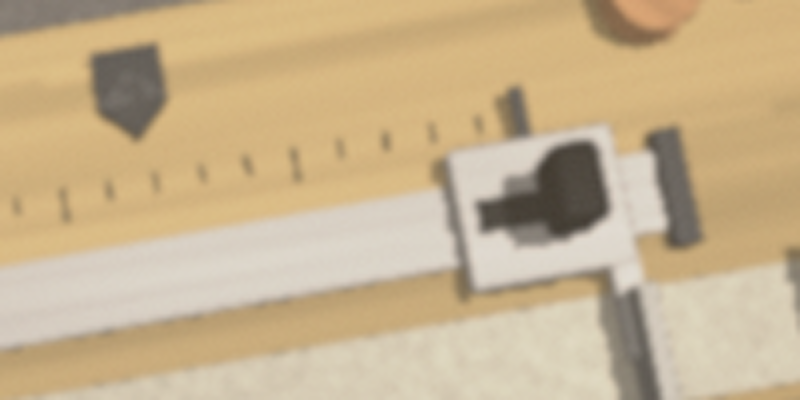

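View pics/z2.png

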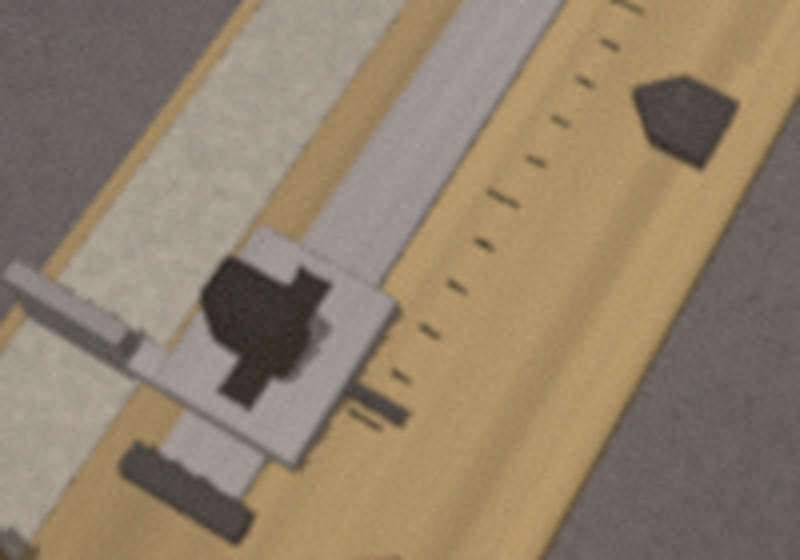

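```bash
cat > h.py <<'E'
import numpy as np, cv2
from plant import ctrl, viewer
def ray(cal,uv,z):
    K,R,t=cal["K"],cal["R"],cal["t"]; C=-R.T@t
    d=R.T@np.linalg.solve(K,np.array([uv[0],uv[1],1.0])); return C+d*(z-C[2])/d[2]
def cloud(cal,d):
    K,R,t=cal["K"],cal["R"],cal["t"]; v,u=np.mgrid[:400,:640]
    pc=np.stack([(u-K[0,2])/K[0,0]*d,(v-K[1,2])/K[1,1]*d,d],-1); return (pc-t)@R
E
python3 - <<'E'
from h import *
for n in("top","scene"):
    cal=viewer.calibration(n); im=cv2.imread(f"pics/{n}0.png"); d=np.load(f"{n}0d.npy"); P=cloud(cal,d)
    print(n,"C",-cal["R"].T@cal["t"])
    # board: height 12..25mm
    m=((P[...,2]>.010)&(P[...,2]<.09)&(d>0)&(P[...,0]>.3)&(P[...,0]<.75)&(abs(P[...,1])<.45)).astype(np.uint8)
    k,l,s,c=cv2.connectedComponentsWithStats(m); i=1+np.argmax(s[1:,4]); q=P[l==i]
    print(s[i],np.percentile(q[:,2],[10,30,50,70,90]))
    r=cv2.minAreaRect(q[:,:2].astype(np.float32)*1000); print(r, cv2.boxPoints(r).round(0).tolist())
    # handle top
    h=P[(P[...,2]>.088)&(P[...,2]<.102)&(l==0)|((l==i)&(P[...,2]>.085))]
    h=P[(P[...,2]>.085)&(P[...,2]<.105)&(P[...,0]>.4)&(P[...,0]<.62)&(P[...,1]<.05)&(P[...,1]>-.4)]
    print("handle",len(h),np.median(h,0),h.min(0),h.max(0)); 
    if len(h)>5: print(cv2.minAreaRect(h[:,:2].astype(np.float32)*1000))
ct=viewer.calibration("top"); cs=viewer.calibration("scene")
Z=lambda x,y,x0,y0:(x0+(x+.5)/4-.5,y0+(y+.5)/4-.5)
print("mark",ray(ct,Z(137,140,270,145),.028),ray(cs,Z(634,95,190,210),.028))
print("idx",ray(ct,Z(514,88,270,145),.031),ray(cs,Z(405,415,190,210),.031))
E
```

```text
top C [ 0.45130507 -0.00168393  0.87629479]
[  119   119   381   187 45430] [0.01637064 0.01769542 0.01871415 0.02012673 0.02835396]
((566.6341552734375, 30.443878173828125), (215.75453186035156, 620.9910888671875), 9.411879539489746) [[409.0, 319.0], [511.0, -294.0], [724.0, -258.0], [622.0, 354.0]]
handle 273 [ 0.58390399 -0.14040834  0.09506745] [ 0.56804573 -0.15199163  0.08510129] [ 0.6008453  -0.12957361  0.09983746]
((584.5707397460938, -141.04542541503906), (32.251224517822266, 20.12660026550293), 9.20473861694336)
scene C [ 0.78974646 -0.26803278  0.68617392]
[  145    76   309   324 45797] [0.01658492 0.0176086  0.01841688 0.01960104 0.03131583]
((568.3060302734375, 30.865875244140625), (215.3509063720703, 620.8490600585938), 9.389612197875977) [[411.0, 320.0], [513.0, -293.0], [725.0, -258.0], [624.0, 355.0]]
handle 382 [ 0.58880727 -0.14263987  0.09517887] [ 0.57109745 -0.15278115  0.08501191] [ 0.60336646 -0.13018173  0.09811845]
((587.1244506835938, -141.18508911132812), (31.94964027404785, 20.32015037536621), 8.507791519165039)
mark [0.61635152 0.03384734 0.028     ] [0.62194743 0.0294498  0.028     ]
idx [ 0.63564878 -0.12554386  0.031     ] [ 0.63727868 -0.12474043  0.031     ]
```

```bash
cat >> h.py <<'E'
from scipy.spatial.transform import Rotation as Ro
th=np.deg2rad(9.40); OUT=np.array([-np.sin(th),np.cos(th),0]); ACR=np.array([np.cos(th),np.sin(th),0])
def plan(target,sgn=1):
    s=ctrl.get_state(); R0=Ro.from_quat(s["tcp_rot"])
    x=sgn*OUT; y=np.array([0,0,-1.]); Rt=Ro.from_matrix(np.stack([x,y,np.cross(x,y)],1))
    rv=(R0.inv()*Rt).as_rotvec(degrees=True); sh=R0.inv().apply(np.array(target)-s["eef_pos"])*1000
    print("t",s["time"],"pos",s["eef_pos"].round(4),"turn",rv.round(2),"shift",sh.round(1),"open",round(s["opening"],3),"F",s["contact_force"].round(1),"q",s["qpos"].round(2))
E
python3 - <<'E'
from h import *
print(Ro.from_quat(ctrl.get_state()["tcp_rot"]).as_matrix().round(3))
for sg in(1,-1): plan([.586,-.141,.19],sg)
c=viewer.calibration("wrist"); s=ctrl.get_state(); R0=Ro.from_quat(s["tcp_rot"]).as_matrix()
print(c["K"].round(1), (c["R"]@R0).round(3), (R0.T@(-c["R"].T@c["t"]-s["eef_pos"])).round(4))
E
```

```text
[[ 0.33  -0.001 -0.944]
 [ 0.944 -0.002  0.33 ]
 [-0.002 -1.     0.   ]]
t 0.1 pos [0.2228 0.6366 0.2301] turn [ -0.05 -28.7   -0.11] shift [-613.8   41.2 -599.8] open 1.001 F [ 0.1  0.1 -0.5] q [ 1.08  0.29  1.58 -0.    1.28 -0.15]
t 0.1 pos [0.2228 0.6366 0.2301] turn [ 1.500e-01  1.513e+02 -6.000e-02] shift [-613.8   41.2 -599.8] open 1.001 F [ 0.1  0.1 -0.5] q [ 1.08  0.29  1.58 -0.    1.28 -0.15]
[[344.7   0.  321.3]
 [  0.  344.7 201. ]
 [  0.    0.    1. ]] [[ 1.     0.001 -0.   ]
 [ 0.    -0.29  -0.957]
 [-0.001  0.957 -0.29 ]] [-1.000e-04 -1.429e-01  7.430e-02]
```

Emit:
{"fn": "step_arm", "kwargs": {
  "rows": [
    [[0,-14,0],[-300,0,-293],0],
    [[0,-14,0],[-300,0,-293],0],
    [[0,-14,0],[-300,0,-293],0],
    [[0,-14,0],[-300,0,-293],0],
    [[0,-14,0],[-300,0,-293],0],
    [[0,-14,0],[-300,0,-293],0],
    [[0,-14,0],[-300,0,-293],0],
    [[0,-14,0],[-300,0,-293],0],
    [[0,-14,0],[-300,0,-293],0],
    [[0,-14,0],[-300,0,-293],0]
  ],
  "newtons": 40
}}

```text
time: 0.93
eef_pos: [0.3993, 0.2576, 0.231]
tcp_rot: [-0.522, -0.476, 0.477, 0.522]
contact_force: [0.1, -0.0, 0.3]
opening: 1.001
```

Run:
```python
from h import *
plan([.586,-.141,.20])
```

```text
t 0.9333 pos [0.3993 0.2576 0.231 ] turn [-1.000e-02 -1.467e+01 -0.000e+00] shift [-379.8   31.  -222.5] open 1.001 F [ 0.1 -0.   0.3] q [ 0.36 -0.17  2.05  0.    1.26 -1.12]
```

Emit:
{"fn": "step_arm", "kwargs": {
  "rows": [
    [[0,-14.7,0],[-380,30,-222],0],
    [[0,-14.7,0],[-380,30,-222],0],
    [[0,-14.7,0],[-380,30,-222],0],
    [[0,-14.7,0],[-380,30,-222],0],
    [[0,-14.7,0],[-380,30,-222],0],
    [[0,-14.7,0],[-380,30,-222],0],
    [[0,-14.7,0],[-380,30,-222],0],
    [[0,-14.7,0],[-380,30,-222],0],
    [[0,-14.7,0],[-380,30,-222],0],
    [[0,-14.7,0],[-380,30,-222],0]
  ]
}}

```text
time: 1.77
eef_pos: [0.5702, -0.1085, 0.2031]
tcp_rot: [-0.457, -0.539, 0.539, 0.458]
contact_force: [1.5, 0.1, 0.1]
opening: 0.998
```

Emit:
{"fn": "step_arm", "kwargs": {
  "rows": [
    [[0,0,0],[0,0,0],0],
    [[0,0,0],[0,0,0],0],
    [[0,0,0],[0,0,0],0]
  ]
}}

```text
time: 2.02
eef_pos: [0.5695, -0.1063, 0.203]
tcp_rot: [-0.457, -0.539, 0.539, 0.458]
contact_force: [-0.6, 0.5, 0.0]
opening: 0.999
```

```bash
cat >> h.py <<'E'
def wlook(name):
    c=viewer.calibration("wrist"); p,d=viewer.read_camera("wrist"); cv2.imwrite(f"pics/{name}.png",p[:,:,::-1]); np.savez(name+".npz",d=d,**c); return c
E
python3 - <<'E'
from h import *
plan([.586,-.141,.057]); wlook("w1")
E
```

```text
t 2.0167 pos [ 0.5695 -0.1063  0.203 ] turn [-0.08 -0.03  0.07] shift [-37.1 145.9 -10.9] open 0.999 F [-0.6  0.5  0. ] q [-0.36  0.1   1.84  0.    1.2  -2.09]
```

View pics/w1.png

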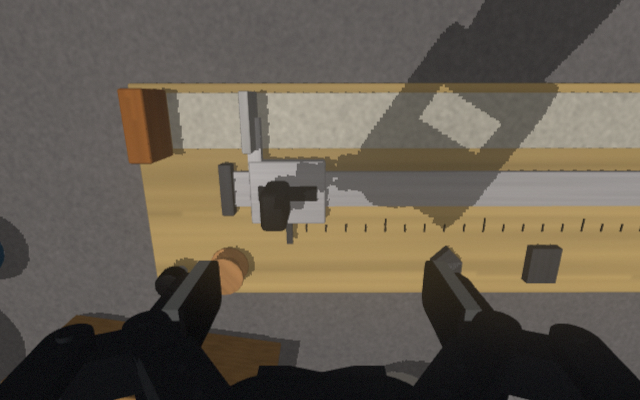

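The wrist view shows the handle top at about (273,205) and the index tip at (290,243). The pointed mark's tip is at (444,247), partly behind a finger, and the rail runs level in the picture. I'll zoom and measure.

Run:
```python
from h import *
a=cv2.imread("pics/w1.png")
c=np.hstack([a[165:265,245:345],a[205:305,405:505]]); cv2.imwrite("pics/z3.png",cv2.resize(c,None,fx=4,fy=4,interpolation=cv2.INTER_CUBIC))
f=np.load("w1.npz"); P=cloud(f,f["d"])
g=a.max(2); 
h=(P[...,2]>.088)&(P[...,2]<.102)&(P[...,1]<-.1)&(P[...,0]>.54)&(P[...,0]<.63); h[260:]=0
q=P[h]; print("handle",len(q),cv2.minAreaRect(q[:,:2].astype(np.float32)*1000))
for uv,z in(((290.5,243.5),.031),((444,246.5),.028)):
    X=ray(f,uv,z); print(X.round(4),"s",(X@OUT).round(4),"a",(X@ACR).round(4))
```

```text
handle 1037 ((585.2911376953125, -141.6979522705078), (31.588842391967773, 20.160348892211914), 9.115700721740723)
[ 0.6384 -0.1258  0.031 ] s -0.2283 a 0.6093
[0.6179 0.0266 0.028 ] s -0.0747 a 0.614
```

View pics/z3.png

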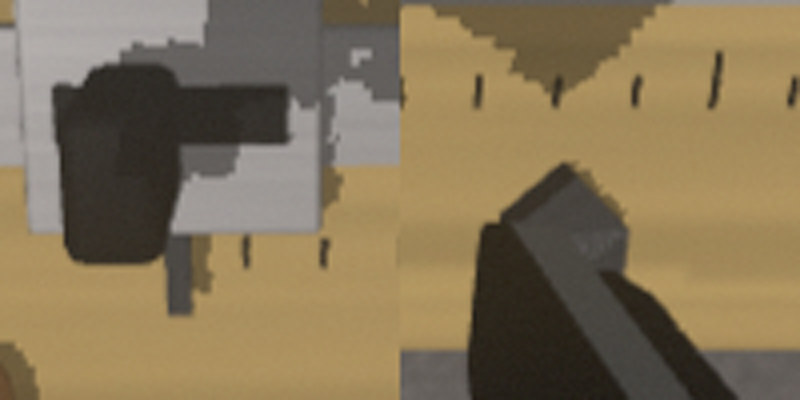

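Emit:
{"fn": "step_arm", "kwargs": {
  "rows": [
    [[0,0,0],[-37.5,20,-10],0],
    [[0,0,0],[-37.5,60,-10],0],
    [[0,0,0],[-37.5,90,-10],0],
    [[0,0,0],[-37.5,120,-10],0],
    [[0,0,0],[-37.5,120,-10],0],
    [[0,0,0],[-37.5,120,-10],0]
  ]
}}

```text
time: 2.57
eef_pos: [0.5845, -0.1398, 0.0824]
tcp_rot: [-0.455, -0.539, 0.54, 0.458]
contact_force: [-0.1, 0.4, 0.5]
opening: 0.998
```

Run:
```python
from h import *
plan([.5853,-.1417,.058]); wlook("w2")
f=np.load("w2.npz"); P=cloud(f,f["d"])
h=(P[...,2]>.088)&(P[...,2]<.102)&(P[...,1]<-.1)&(P[...,1]>-.18)&(P[...,0]>.54)&(P[...,0]<.61)
q=P[h]; print("handle",len(q),cv2.minAreaRect(q[:,:2].astype(np.float32)*1000))
```

```text
t 2.5667 pos [ 0.5845 -0.1398  0.0824] turn [-0.21  0.11  0.14] shift [-2.  24.4 -0.6] open 0.998 F [-0.1  0.4  0.5] q [-0.4   0.29  1.86  0.    0.99 -2.14]
handle 3185 ((585.0482788085938, -141.70132446289062), (31.458770751953125, 20.07465171813965), 9.709513664245605)
```

View pics/w2.png

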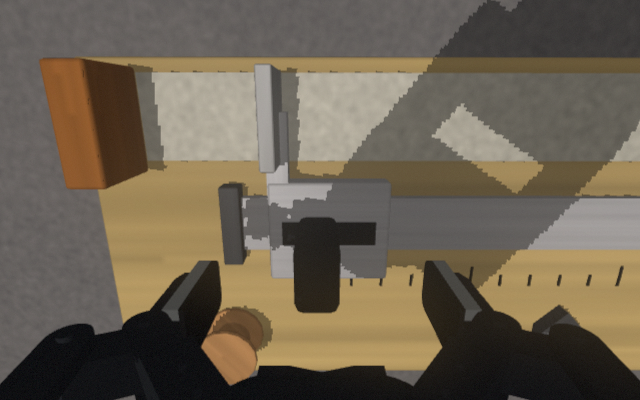

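The handle is centred between the fingers at about (318,260), but it hides the index. I'll descend and close.

Emit:
{"fn": "step_arm", "kwargs": {
  "rows": [
    [[0,0,0],[-1.5,12,-0.5],0],
    [[0,0,0],[-1.5,24,-0.5],0],
    [[0,0,0],[-1.5,24,-0.5],0.3],
    [[0,0,0],[-1.5,24,-0.5],0.5],
    [[0,0,0],[-1.5,24,-0.5],0.6],
    [[0,0,0],[-1.5,24,-0.5],1],
    [[0,0,0],[-1.5,24,-0.5],1],
    [[0,0,0],[-1.5,24,-0.5],1],
    [[0,0,0],[-1.5,24,-0.5],1],
    [[0,0,0],[-1.5,24,-0.5],1]
  ],
  "newtons": 40
}}

```text
time: 3.45
eef_pos: [0.5871, -0.1434, 0.0604]
tcp_rot: [0.458, 0.539, -0.539, -0.457]
contact_force: [-0.3, 0.6, 3.6]
opening: 0.228
```

Emit:
{"fn": "step_arm", "kwargs": {
  "rows": [
    [[0,0,0],[0,0,0],1],
    [[0,0,0],[0,0,0],1],
    [[0,0,0],[0,0,0],1],
    [[0,0,0],[0,0,0],1]
  ]
}}

```text
time: 3.78
eef_pos: [0.5871, -0.1434, 0.0604]
tcp_rot: [0.458, 0.539, -0.539, -0.457]
contact_force: [-0.9, 1.3, 4.3]
opening: 0.23
```

Run:
```python
from h import *
plan([.5853,-.1417,.058]); wlook("w3")
```

```text
t 3.7833 pos [ 0.5871 -0.1434  0.0604] turn [ 0.04  0.   -0.03] shift [2.  2.4 1.5] open 0.23 F [-0.9  1.3  4.3] q [-0.41  0.33  1.87 -0.    0.95 -2.14]
```

View pics/w3.png

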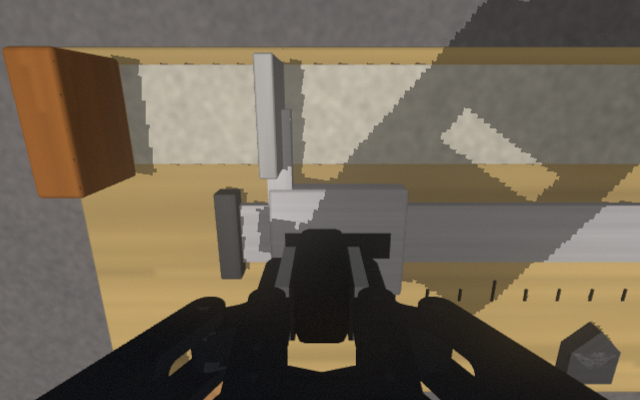

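Gripped at handle (320,285); the pointed mark is now fully visible with its tip at about (590,323). I'll measure its position.

Run:
```python
from h import *
a=cv2.imread("pics/w3.png")
c=a[300:400,520:640]; cv2.imwrite("pics/z4.png",cv2.resize(c,None,fx=6,fy=6,interpolation=cv2.INTER_CUBIC))
f=np.load("w3.npz")
for uv in((590,323),(590,329),(590,335)):
    X=ray(f,uv,.028); print(uv,X.round(4),"s",(X@OUT).round(4),"a",(X@ACR).round(4))
P=cloud(f,f["d"]); print(P[318:345:2,590,2].round(4))
```

```text
(590, 323) [0.6149 0.0231 0.028 ] s -0.0776 a 0.6104
(590, 329) [0.6189 0.0248 0.028 ] s -0.0766 a 0.6146
(590, 335) [0.6229 0.0264 0.028 ] s -0.0757 a 0.6189
[0.0179 0.0181 0.0194 0.0195 0.0218 0.0234 0.0233 0.0243 0.0246 0.0271
 0.028  0.028  0.0288 0.0285]
```

View pics/z4.png

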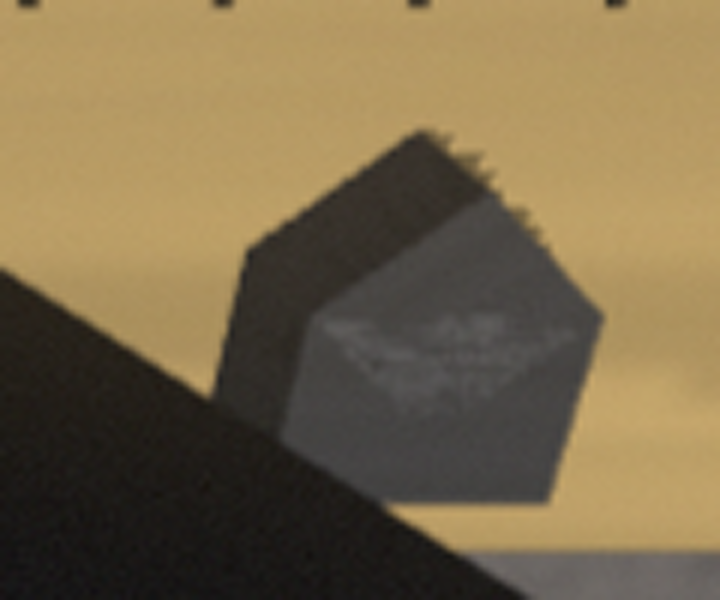

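Emit:
{"fn": "step_arm", "kwargs": {
  "rows": [
    [[0,0,0],[3,0,0],1],
    [[0,0,0],[8,0,0],1],
    [[0,0,0],[15,0,0],1],
    [[0,0,0],[25,0,0],1],
    [[0,0,0],[37,0,0],1],
    [[0,0,0],[50,0,0],1],
    [[0,0,0],[62,0,0],1],
    [[0,0,0],[74,0,0],1],
    [[0,0,0],[86,0,0],1],
    [[0,0,0],[98,0,0],1]
  ]
}}

```text
time: 4.67
eef_pos: [0.571, -0.0465, 0.0604]
tcp_rot: [-0.458, -0.539, 0.54, 0.456]
contact_force: [0.1, -4.8, 5.2]
opening: 0.23
```

Run:
```python
from h import *
X=ray(np.load("w3.npz"),(601.2,332),.028); print("mark",X,X@OUT,X@ACR)
T=OUT*-.0305+ACR*.5550; T[2]=.060
plan(T)
```

```text
mark [0.61978815 0.03219638 0.028     ] -0.06946344197497145 0.6167242355664845
t 4.6667 pos [ 0.571  -0.0465  0.0604] turn [ 0.07  0.03 -0.13] shift [1.086e+02 1.000e-01 7.000e-01] open 0.23 F [ 0.1 -4.8  5.2] q [-0.26  0.27  1.94 -0.    0.93 -1.99]
```

Emit:
{"fn": "step_arm", "kwargs": {
  "rows": [
    [[0,0,0],[12,0,0],1],
    [[0,0,0],[24,0,0],1],
    [[0,0,0],[36,0,0],1],
    [[0,0,0],[48,0,0],1],
    [[0,0,0],[60,0,0],1],
    [[0,0,0],[72,0,0],1],
    [[0,0,0],[84,0,0],1],
    [[0,0,0],[94,0,0],1],
    [[0,0,0],[101,0,0],1],
    [[0,0,0],[105,0,0],1]
  ]
}}

```text
time: 5.5
eef_pos: [0.5538, 0.0577, 0.0604]
tcp_rot: [-0.458, -0.54, 0.54, 0.456]
contact_force: [-0.5, -5.3, 6.2]
opening: 0.227
```

Emit:
{"fn": "step_arm", "kwargs": {
  "rows": [
    [[0,0,0],[2,0,0],1],
    [[0,0,0],[3,0,0],1],
    [[0,0,0],[3,0,0],1],
    [[0,0,0],[3,0,0],1]
  ]
}}

```text
time: 5.83
eef_pos: [0.5533, 0.0604, 0.0604]
tcp_rot: [0.458, 0.54, -0.539, -0.457]
contact_force: [-0.2, -2.6, 6.2]
opening: 0.228
```

Run:
```python
from h import *
plan([0.56,-.03,.06]); wlook("w4"); s=ctrl.get_state(); print("s",s["eef_pos"]@OUT, s["eef_pos"]@ACR)
for n in("top","scene"):
    p,d=viewer.read_camera(n); cv2.imwrite(f"pics/{n}4.png",p[:,:,::-1]); np.save(f"{n}4d.npy",d)
a=cv2.imread("pics/top4.png")[130:230,220:360];cv2.imwrite("pics/z5.png",cv2.resize(a,None,fx=5,fy=5,interpolation=cv2.INTER_CUBIC))
a=cv2.imread("pics/scene4.png")[150:290,280:440];cv2.imwrite("pics/z6.png",cv2.resize(a,None,fx=4,fy=4,interpolation=cv2.INTER_CUBIC))
```

```text
t 5.8333 pos [0.5533 0.0604 0.0604] turn [ 0.06  0.03 -0.05] shift [-90.2   0.5   8.2] open 0.228 F [-0.2 -2.6  6.2] q [-0.07  0.23  1.98 -0.    0.92 -1.81]
s -0.0308268277091929 0.5557231215936739
```

View pics/w4.png

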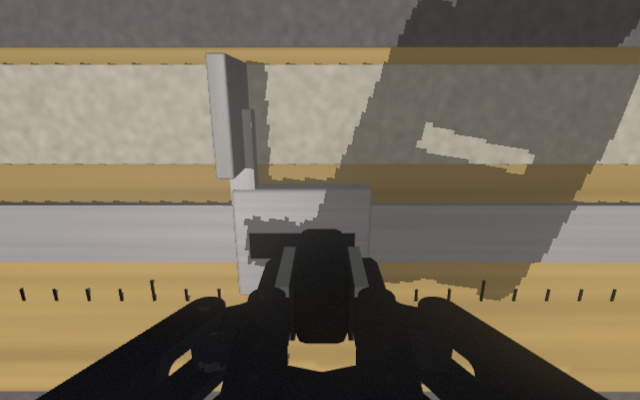

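View pics/z5.png

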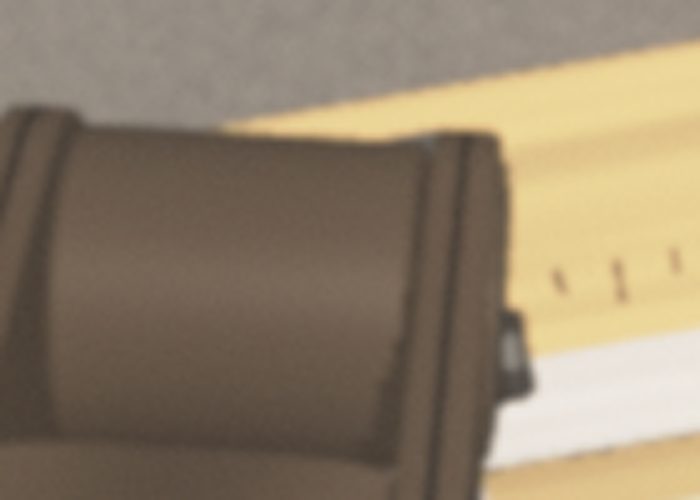

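View pics/z6.png

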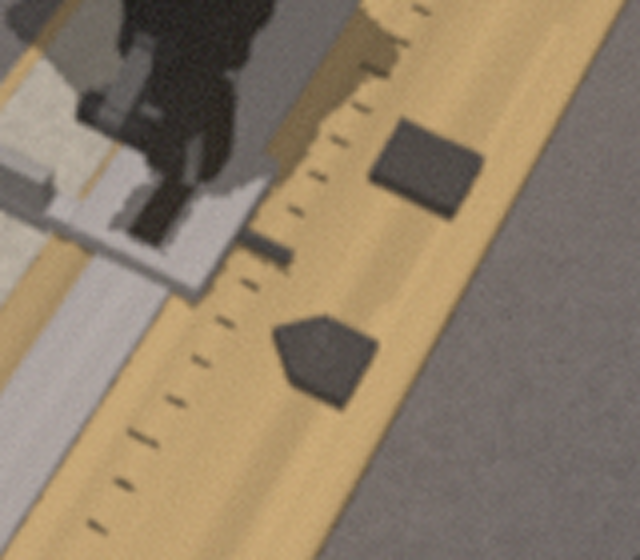

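Run:
```python
from h import *
cs=viewer.calibration("scene")
Z=lambda x,y:(280+(x+.5)/4-.5,150+(y+.5)/4-.5)
for uv,z in((Z(292,255),.031),(Z(292,260),.031),(Z(274,331),.028),(Z(274,336),.028)):
    X=ray(cs,uv,z); print(uv,X.round(4),"s",round(X@OUT,4),"a",round(X@ACR,4))
a=cv2.imread("pics/scene4.png")[195:250,330:390];cv2.imwrite("pics/z7.png",cv2.resize(a,None,fx=12,fy=10,interpolation=cv2.INTER_LANCZOS4))
```

```text
(352.625, 213.375) [0.6065 0.0612 0.031 ] s -0.0387 a 0.6084
(352.625, 214.625) [0.6079 0.0593 0.031 ] s -0.0408 a 0.6095
(348.125, 232.375) [0.6209 0.0308 0.028 ] s -0.071 a 0.6176
(348.125, 233.625) [0.6222 0.0291 0.028 ] s -0.0729 a 0.6186
```

View pics/z7.png

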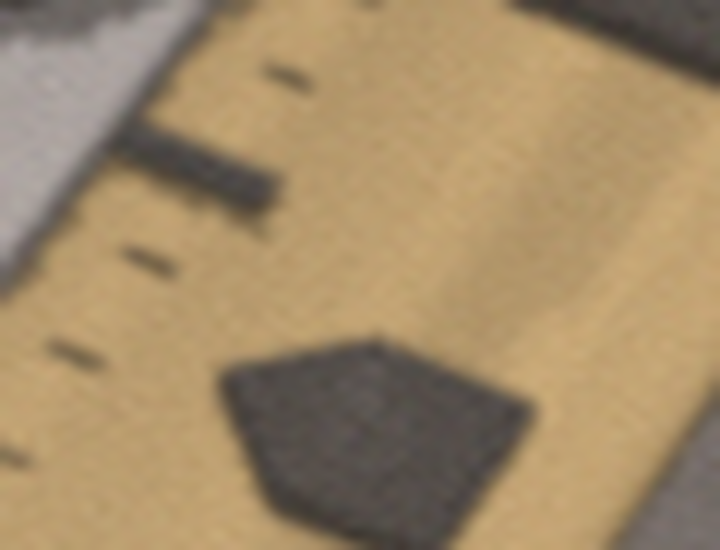

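The index stands about 31 mm beyond the pointed mark: its tip is at zoom (270,195) and the mark's point at (222,375). Next I'll draw back towards the fence and stop a few mm short to measure.

Emit:
{"fn": "step_arm", "kwargs": {
  "rows": [
    [[0,0,0],[-2,0,0],1],
    [[0,0,0],[-6,0,0],1],
    [[0,0,0],[-12,0,0],1],
    [[0,0,0],[-17,0,0],1],
    [[0,0,0],[-21,0,0],1],
    [[0,0,0],[-26,0,0],1],
    [[0,0,0],[-32,0,0],1],
    [[0,0,0],[-38,0,0],1],
    [[0,0,0],[-43,0,0],1],
    [[0,0,0],[-46,0,0],1]
  ]
}}

```text
time: 6.82
eef_pos: [0.5606, 0.0164, 0.0604]
tcp_rot: [0.457, 0.54, -0.538, -0.458]
contact_force: [-0.8, 4.0, 7.4]
opening: 0.223
```

Emit:
{"fn": "step_arm", "kwargs": {
  "rows": [
    [[0,0,0],[0,0,0],1],
    [[0,0,0],[0,0,0],1],
    [[0,0,0],[0,0,0],1]
  ]
}}

```text
time: 7.07
eef_pos: [0.5607, 0.016, 0.0604]
tcp_rot: [0.457, 0.54, -0.539, -0.457]
contact_force: [-0.6, 0.6, 6.5]
opening: 0.234
```

Run:
```python
from h import *
s=ctrl.get_state(); print("t",s["time"],"s",s["eef_pos"]@OUT,s["contact_force"].round(1))
n=8; acc=0
for i in range(n):
    p,d=viewer.read_camera("scene"); acc=acc+p.astype(float)
cv2.imwrite("pics/scene5.png",(acc/n)[:,:,::-1].round().astype(np.uint8))
a=cv2.imread("pics/scene5.png")[205:260,325:385];cv2.imwrite("pics/z8.png",cv2.resize(a,None,fx=10,fy=10,interpolation=cv2.INTER_CUBIC))
```

```text
t 7.0667 s -0.07582638154321546 [-0.6  0.6  6.5]
```

View pics/z8.png

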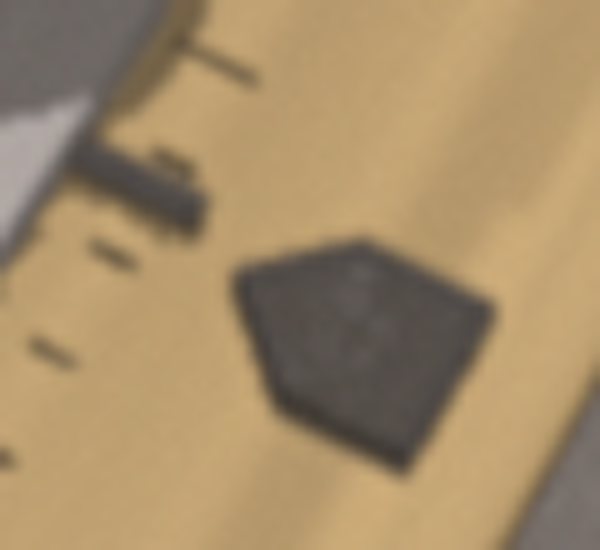

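Run:
```python
from h import *
cs=viewer.calibration("scene")
Z=lambda x,y:(325+(x+.5)/10-.5,205+(y+.5)/10-.5)
for nm,p,z in(("idx mid end",(200,210),.031),("idx out corner",(207,195),.031),("idx fence corner",(190,228),.031),("mark tip",(237,272),.028),("m c out near",(362,238),.028),("m c out far",(496,305),.028),("m fence near",(278,400),.028),("m fence far",(405,466),.028)):
    X=ray(cs,Z(*p),z); print(nm,X.round(4),"s",round(X@OUT,4),"a",round(X@ACR,4))
```

```text
idx mid end [0.61   0.0355 0.031 ] s -0.0646 a 0.6076
idx out corner [0.6092 0.0383 0.031 ] s -0.0617 a 0.6073
idx fence corner [0.6108 0.0319 0.031 ] s -0.0683 a 0.6078
mark tip [0.6204 0.0318 0.028 ] s -0.0699 a 0.6172
m c out near [0.6319 0.0492 0.028 ] s -0.0546 a 0.6314
m c out far [0.655  0.0531 0.028 ] s -0.0546 a 0.6549
m fence near [0.6387 0.0182 0.028 ] s -0.0863 a 0.6331
m fence far [0.6604 0.0218 0.028 ] s -0.0864 a 0.6551
```

In the zoomed scene view the index end is at (200,210) and the mark's point at (237,272), so about 5 mm is left. I'll go 3 mm further, then let go and look from close up.

Emit:
{"fn": "step_arm", "kwargs": {
  "rows": [
    [[0,0,0],[-1,0,0],1],
    [[0,0,0],[-2,0,0],1],
    [[0,0,0],[-3,0,0],1],
    [[0,0,0],[-3,0,0],1],
    [[0,0,0],[-3,0,0],1],
    [[0,0,0],[-3,0,0],0.6],
    [[0,0,0],[-3,0,0],0.3],
    [[0,0,0],[-3,0,0],0],
    [[0,0,0],[-3,0,0],0],
    [[0,0,0],[-3,0,0],0]
  ]
}}

```text
time: 8.3
eef_pos: [0.5605, 0.0118, 0.0591]
tcp_rot: [-0.457, -0.539, 0.539, 0.458]
contact_force: [-0.5, 0.2, -0.8]
opening: 0.92
```

Emit:
{"fn": "step_arm", "kwargs": {
  "rows": [
    [[0,0,0],[0,0,0],0],
    [[0,0,0],[0,-25,0],0],
    [[0,0,0],[0,-60,0],0],
    [[0,0,0],[0,-90,0],0],
    [[0,0,0],[0,-90,20],0],
    [[0,0,0],[0,-90,40],0],
    [[0,0,0],[0,-90,40],0],
    [[0,0,0],[0,-90,40],0]
  ]
}}

```text
time: 8.97
eef_pos: [0.5211, 0.005, 0.1497]
tcp_rot: [0.458, 0.539, -0.539, -0.458]
contact_force: [0.1, -0.3, 0.4]
opening: 0.997
```

Run:
```python
from h import *
s=ctrl.get_state(); print("t",s["time"],"s",s["eef_pos"]@OUT,s["contact_force"].round(1),s["opening"])
wlook("w6")
```

```text
t 8.9667 s -0.08014218297591938 [ 0.1 -0.3  0.4] 0.9972709659652753
```

View pics/w6.png

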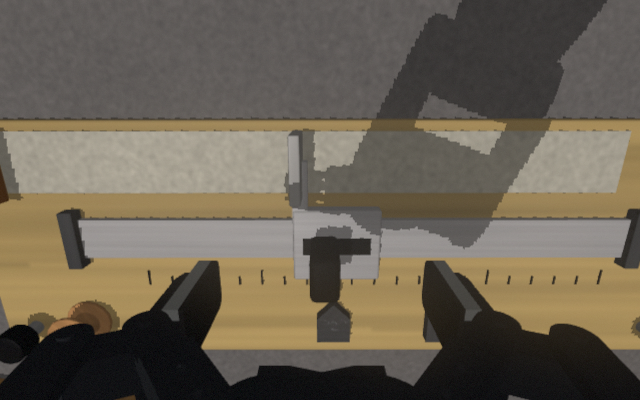

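The handle at (323,265) hides the index in this view, so I'll move the camera over the index.

Emit:
{"fn": "step_arm", "kwargs": {
  "rows": [
    [[0,0,0],[4,-30,-10],0],
    [[0,0,0],[8,-40,-40],0],
    [[0,0,0],[8,-40,-80],0],
    [[0,0,0],[8,-40,-115],0],
    [[0,0,0],[8,-40,-145],0],
    [[0,0,0],[8,-40,-155],0],
    [[0,0,0],[8,-40,-155],0],
    [[0,0,0],[8,-40,-155],0]
  ]
}}

```text
time: 9.68
eef_pos: [0.6736, 0.0385, 0.1885]
tcp_rot: [-0.457, -0.539, 0.54, 0.458]
contact_force: [0.2, -0.2, -0.3]
opening: 0.998
```

Run:
```python
from h import *
s=ctrl.get_state(); print("t",s["time"],s["eef_pos"],"s",s["eef_pos"]@OUT,s["contact_force"].round(1),s["opening"])
wlook("w7")
```

```text
t 9.6833 [0.67355089 0.03847821 0.18853089] s -0.07204681752441829 [ 0.2 -0.2 -0.3] 0.9981930844840987
```

View pics/w7.png

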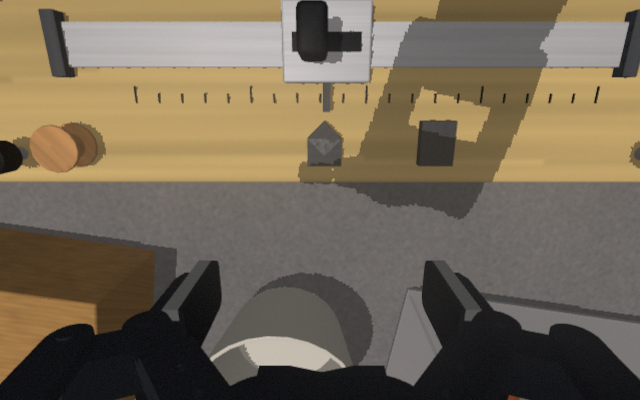

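Now both show: the index is at (326,98) with the mark's point at (324,122). I'll measure them.

Run:
```python
from h import *
a=cv2.imread("pics/w7.png"); c=a[75:172,295:355]; cv2.imwrite("pics/z9.png",cv2.resize(c,None,fx=6,fy=6,interpolation=cv2.INTER_CUBIC))
# subpixel: dark columns in rows
g=a[:,:,2].astype(float)  # red channel: wood bright
for r in list(range(84,116,2))+list(range(118,168,3)):
    row=g[r,300:355]; bg=np.median(np.r_[row[:8],row[-8:]]); m=row<bg*.6
    i=np.where(m)[0]; print(r, (i.min()+300,i.max()+300) if len(i) else None, end=" | ")
```

```text
84 (np.int64(323), np.int64(330)) | 86 (np.int64(323), np.int64(330)) | 88 (np.int64(323), np.int64(330)) | 90 (np.int64(323), np.int64(330)) | 92 (np.int64(323), np.int64(330)) | 94 (np.int64(320), np.int64(343)) | 96 (np.int64(320), np.int64(343)) | 98 (np.int64(319), np.int64(343)) | 100 (np.int64(319), np.int64(343)) | 102 (np.int64(320), np.int64(343)) | 104 (np.int64(323), np.int64(330)) | 106 (np.int64(323), np.int64(329)) | 108 (np.int64(323), np.int64(329)) | 110 (np.int64(323), np.int64(329)) | 112 None | 114 None | 118 None | 121 (np.int64(324), np.int64(325)) | 124 (np.int64(321), np.int64(328)) | 127 (np.int64(318), np.int64(331)) | 130 (np.int64(315), np.int64(334)) | 133 (np.int64(312), np.int64(337)) | 136 (np.int64(309), np.int64(340)) | 139 (np.int64(308), np.int64(341)) | 142 (np.int64(308), np.int64(341)) | 145 (np.int64(308), np.int64(341)) | 148 (np.int64(308), np.int64(341)) | 151 (np.int64(308), np.int64(341)) | 154 (np.int64(308), np.int64(341)) | 157 (np.int64(308), np.int64(340)) | 160 (np.int64(334), np.int64(340)) | 163 (np.int64(313), np.int64(340)) | 166 None |
```

View pics/z9.png

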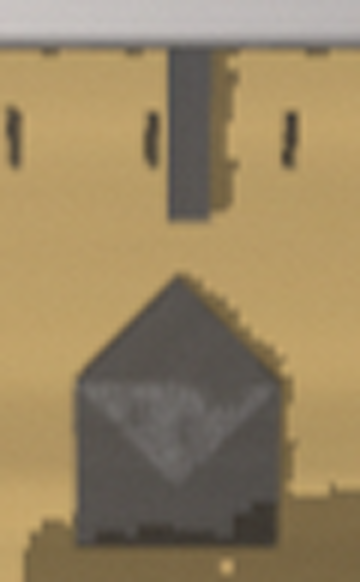

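Run:
```python
from h import *
f=np.load("w7.npz")
Z=lambda x,y:(295+(x+.5)/6-.5,75+(y+.5)/6-.5)
def s(nm,p,z):
    X=ray(f,Z(*p),z); print(nm,"s",round(X@OUT*1e3,2),"a",round(X@ACR*1e3,1)); return X@OUT
i=(s("iL",(168,215),.031)+s("iR",(210,215),.031))/2
s("iL0",(168,60),.031);s("iR0",(210,60),.031)
t=s("tip",(181,276),.028)
m1=(s("L",(77,385),.028)+s("R",(279,385),.028))/2; m2=(s("Lb",(77,530),.028)+s("Rb",(278,530),.028))/2
print(i,t,m1,m2,"remaining",i-t,i-m1,i-m2)
P=cloud(f,f["d"]);h=(P[...,2]>.088)&(P[...,2]<.102)&(P[...,1]<.06)&(P[...,1]>-.04)&(P[...,0]>.53)&(P[...,0]<.6)
q=P[h];r=cv2.minAreaRect(q[:,:2].astype(np.float32)*1000);print(len(q),r,np.array([*r[0],0])@OUT)
```

```text
iL s -71.0 a 607.4
iR s -65.09 a 607.4
iL0 s -71.03 a 586.8
iR0 s -65.24 a 586.7
tip s -69.12 a 616.0
L s -84.19 a 631.5
R s -54.82 a 631.4
Lb s -84.43 a 652.8
Rb s -54.61 a 652.8
-0.06804569401170421 -0.06911768034462883 -0.06950599794811281 -0.06952224947799483 remaining 0.0010719863329246154 0.0014603039364085996 0.0014765554662906216
1715 ((560.5764770507812, 13.53266716003418), (31.567907333374023, 19.519868850708008), 9.686299324035645) -78.20573983195497
```

The index is about 1.4 mm beyond the mark, still on the outward side, with the handle at −10 mm. I'll regrasp and draw the last bit towards the fence.

Run:
```python
from h import *
T=OUT*-.078+ACR*.5557; T[2]=.150; plan(T)
```

```text
t 9.7333 pos [0.6729 0.0384 0.1888] turn [-0.1   0.01  0.02] shift [ -6.   39.  114.3] open 1.0 F [-0.6  0.3  0.5] q [-0.09  0.32  1.61 -0.    1.21 -1.83]
```

Emit:
{"fn": "step_arm", "kwargs": {
  "rows": [
    [[0,0,0],[-6,10,35],0],
    [[0,0,0],[-6,25,70],0],
    [[0,0,0],[-6,39,100],0],
    [[0,0,0],[-6,39,114.3],0],
    [[0,0,0],[-6,39,114.3],0],
    [[0,0,0],[-6,39,114.3],0]
  ]
}}

```text
time: 10.23
eef_pos: [0.5606, 0.0136, 0.1511]
tcp_rot: [0.458, 0.539, -0.539, -0.457]
contact_force: [0.4, -0.3, -0.3]
opening: 1.003
```

Run:
```python
from h import *
T=OUT*-.078+ACR*.5557; T[2]=.060; plan(T)
```

```text
t 10.2333 pos [0.5606 0.0136 0.1511] turn [ 0.04 -0.04 -0.01] shift [ 0.1 91.1 -0.4] open 1.003 F [ 0.4 -0.3 -0.3] q [-0.16  0.12  1.93  0.    1.1  -1.89]
```

Emit:
{"fn": "step_arm", "kwargs": {
  "rows": [
    [[0,0,0],[0,30,0],0],
    [[0,0,0],[0,60,0],0],
    [[0,0,0],[0,80,0],0],
    [[0,0,0],[0,91,0],0],
    [[0,0,0],[0,91,0],0.3],
    [[0,0,0],[0,91,0],0.5],
    [[0,0,0],[0,91,0],0.6],
    [[0,0,0],[0,91,0],1],
    [[0,0,0],[0,91,0],1],
    [[0,0,0],[0,91,0],1]
  ]
}}

```text
time: 11.07
eef_pos: [0.5625, 0.0137, 0.0614]
tcp_rot: [0.458, 0.54, -0.539, -0.457]
contact_force: [-1.3, 0.7, 2.8]
opening: 0.229
```

Emit:
{"fn": "step_arm", "kwargs": {
  "rows": [
    [[0,0,0],[0,0,0],1],
    [[0,0,0],[0,0,0],1],
    [[0,0,0],[0,0,0],1],
    [[0,0,0],[0,0,0],1]
  ]
}}

```text
time: 11.4
eef_pos: [0.5626, 0.0137, 0.0614]
tcp_rot: [0.458, 0.54, -0.539, -0.457]
contact_force: [-0.5, 0.8, 6.1]
opening: 0.228
```

Run:
```python
from h import *
T=OUT*-.0801+ACR*.5557; T[2]=.060; plan(T); print(ctrl.get_state()["eef_pos"]@OUT)
```

```text
t 11.4 pos [0.5626 0.0137 0.0614] turn [ 0.15  0.   -0.04] shift [-1.7  1.4  1.6] open 0.228 F [-0.5  0.8  6.1] q [-0.16  0.24  1.97  0.    0.93 -1.89]
-0.07839800644013506
```

Emit:
{"fn": "step_arm", "kwargs": {
  "rows": [
    [[0,0,0],[-0.5,0,0],1],
    [[0,0,0],[-1,0,0],1],
    [[0,0,0],[-1.5,0,0],1],
    [[0,0,0],[-2,0,0],1],
    [[0,0,0],[-2,0,0],1],
    [[0,0,0],[-2,0,0],1]
  ]
}}

```text
time: 11.9
eef_pos: [0.5628, 0.0125, 0.0614]
tcp_rot: [0.458, 0.54, -0.538, -0.457]
contact_force: [-1.7, 3.4, 7.2]
opening: 0.231
```

Run:
```python
from h import *
s=ctrl.get_state();print(s["time"],s["eef_pos"]@OUT,s["contact_force"])
```

```text
11.9 -0.07957119267719012 [-1.67806774  3.35368388  7.24114995]
```

Emit:
{"fn": "step_arm", "kwargs": {
  "rows": [
    [[0,0,0],[-0.4,0,0],1],
    [[0,0,0],[-0.7,0,0],1],
    [[0,0,0],[-0.7,0,0],1],
    [[0,0,0],[-0.7,0,0],1]
  ]
}}

```text
time: 12.23
eef_pos: [0.5628, 0.0119, 0.0614]
tcp_rot: [0.458, 0.54, -0.538, -0.457]
contact_force: [-1.3, 3.7, 6.0]
opening: 0.226
```

Run:
```python
from h import *
s=ctrl.get_state();print(s["time"],s["eef_pos"]@OUT,s["contact_force"])
n=6; acc=0
for i in range(n):
    p,d=viewer.read_camera("scene"); acc=acc+p.astype(float)
cv2.imwrite("pics/scene6.png",(acc/n)[:,:,::-1].round().astype(np.uint8))
a=cv2.imread("pics/scene6.png")[205:260,325:385];cv2.imwrite("pics/z10.png",cv2.resize(a,None,fx=10,fy=10,interpolation=cv2.INTER_CUBIC))
```

```text
12.2333 -0.08019015271628335 [-1.28365467  3.72788469  6.02635463]
```

View pics/z10.png

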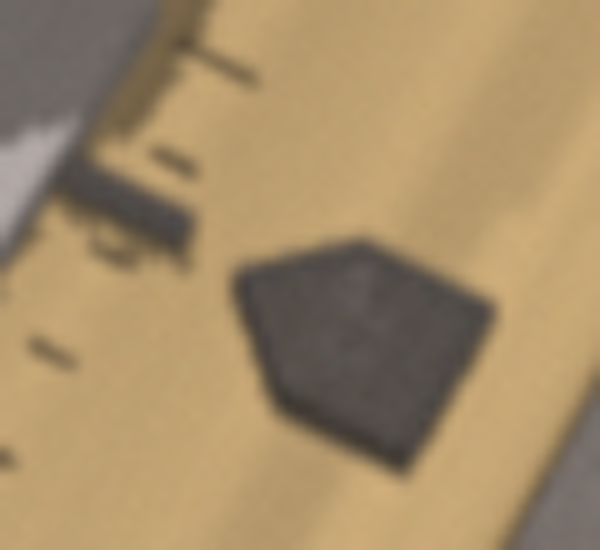

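The index end is now at zoom (187,232), within about 1 mm of level with the point at (237,272). I'll let go and check from above.

Emit:
{"fn": "step_arm", "kwargs": {
  "rows": [
    [[0,0,0],[0,0,0],0.6],
    [[0,0,0],[0,0,0],0.3],
    [[0,0,0],[0,0,0],0],
    [[0,0,0],[0,0,0],0],
    [[0,0,0],[0,0,0],0],
    [[0,0,0],[0,0,0],0],
    [[0,0,0],[0,-25,0],0],
    [[0,0,0],[0,-60,0],0],
    [[0,0,0],[0,-90,0],0],
    [[0,0,0],[0,-95,0],0]
  ]
}}

```text
time: 13.37
eef_pos: [0.5654, 0.0105, 0.1613]
tcp_rot: [0.461, 0.541, -0.537, -0.454]
contact_force: [0.6, -0.7, 1.1]
opening: 1.0
```

Emit:
{"fn": "step_arm", "kwargs": {
  "rows": [
    [[0,0,0],[5,-10,-20],0],
    [[0,0,0],[10,-30,-55],0],
    [[0,0,0],[10,-35,-90],0],
    [[0,0,0],[10,-35,-110],0],
    [[0,0,0],[10,-35,-110],0],
    [[0,0,0],[10,-35,-110],0],
    [[0,0,0],[10,-35,-110],0]
  ]
}}

```text
time: 13.95
eef_pos: [0.6676, 0.0389, 0.1884]
tcp_rot: [-0.457, -0.539, 0.54, 0.458]
contact_force: [-0.1, -0.3, -1.2]
opening: 0.997
```

Run:
```python
from h import *
s=ctrl.get_state(); print("t",s["time"],s["eef_pos"],"s",s["eef_pos"]@OUT,s["opening"])
wlook("w8")
a=cv2.imread("pics/w8.png"); c=a[75:172,295:355]; cv2.imwrite("pics/z11.png",cv2.resize(c,None,fx=6,fy=6,interpolation=cv2.INTER_CUBIC))
f=np.load("w8.npz");P=cloud(f,f["d"]);h=(P[...,2]>.088)&(P[...,2]<.102)&(P[...,1]<.06)&(P[...,1]>-.04)&(P[...,0]>.53)&(P[...,0]<.6)
q=P[h];r=cv2.minAreaRect(q[:,:2].astype(np.float32)*1000);print(len(q),r,np.array([*r[0],0])@OUT)
```

```text
t 13.95 [0.66762937 0.03885819 0.18839684] s -0.07070479706193195 0.9967632526045452
1703 ((560.4884033203125, 11.61914348602295), (32.23158264160156, 19.73679542541504), 9.43620491027832) -80.07918429253331
```

View pics/z11.png

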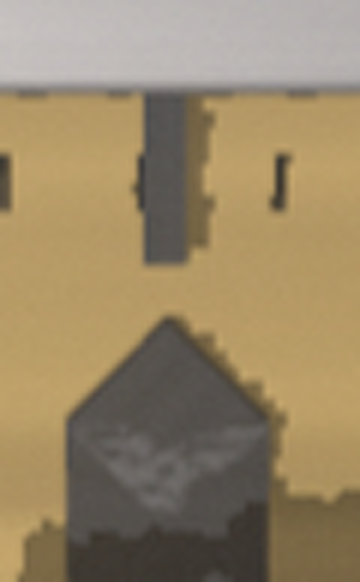

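View pics/w8.png

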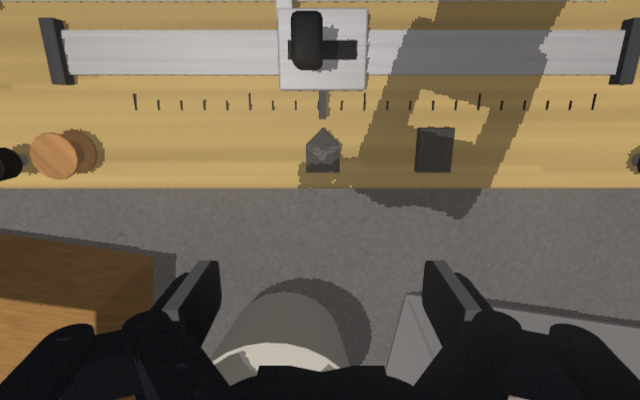

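Run:
```python
from h import *
f=np.load("w8.npz")
Z=lambda x,y:(295+(x+.5)/6-.5,75+(y+.5)/6-.5)
s=lambda p,z:ray(f,Z(*p),z)@OUT*1e3
i=(s((144,255),.031)+s((188,255),.031))/2; t=s((168,320),.028); m=(s((67,425),.028)+s((269,425),.028))/2;m2=(s((67,560),.028)+s((268,560),.028))/2
print(i,t,m,m2)
```

```text
-69.8911477692981 -69.59031904675109 -69.57615043425503 -69.63115384627599
```

Run:
```python
from plant import ctrl
print(ctrl.sign_off())
```

```text
the job is handed in; nothing more can be done
None
```

The stop is set to the pointed mark and the job is handed in. I gripped the handle and drew the stop out until its index stood about 31 mm beyond the mark. From there I drew it back only towards the fence. At about 1.4 mm short I let go once to look from above, then regrasped, drew the rest and released.

**Index against mark:** the last overhead view, after release, put the index at −69.9 mm along the rail and the mark's point at −69.6 mm. That is level to about 0.3 mm, on the fence side.

**Handle play:** the handle sat 10.2 mm to the fence side of the index, so the play is still taken up there.

**Robot:** the gripper is open and clear of everything, and the job took about 14 s.

**Disagreement:** the coarser scene camera, read just before release, suggested the index was still about 1 mm beyond the mark. I went by the closer overhead view.

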